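# Shut and start the vacuum sealer

## Task

Get the vacuum sealer running: with the closed fingertips push its lid fully shut, then press the left orange latch all the way down, then the right one (left and right as the robot sees them), and last press the blue start key all the way down for a moment and let it come up again. Everything is only pressed, nothing is gripped, picked up or raised, the lid included; do not press the red or the white key and do not move the things standing around on the counter.

Things in the scene. Friction and masses are not known exactly. Their poses are not given: they have to be found in the camera images.
- sealer: Fixed steel vacuum sealer, 200 deep (x) x 380 wide (y) mm. Origin: centre of its underside; x to its back (away from the robot), y to its left as the robot sees it, z up. Its black front deck, z = 70 mm, carries one row at x = -68 mm: latches at y = +150 and -150, round keys at y = +55, 0, -55 mm, whose colours change places from start to start. The lid lies behind the row.
- lid (a joint): Lid angle, rad: 0 = shut; grows as the front edge rises; starts ajar at 0.16 to 0.36. A stiff hinge holds it wherever it is left, shut too; pressing it down at the front takes about 2 to 4 N, until it meets its stop at 0.
- lid_front (a point): Point on the lid's upper face, midway across, 15 mm behind the front edge: push here. The lid is steel with a black front edge, 115 deep x 360 wide x 23 mm thick, hinged along its back edge; this point is 100 mm from the hinge line. With the lid shut it is at x = -17, z = 95 mm in the sealer's frame.
- latch_left_top (a point): Centre of the top of the left orange push latch (30 mm in x, 38 mm in y), 91 mm above the counter when up, 83 mm when pressed in; moves with the latch. Its surround stands 78 mm above the counter.
- latch_left (a joint): Left latch, m: 0 = up, 0.008 = fully down. Pressing takes about 3 N, then it meets its stop; no spring, it stays where it is pushed.
- latch_right_top (a point): Centre of the top of the right orange push latch, same size and heights as the left.
- latch_right (a joint): Right latch, as the left.
- key_blue_top (a point): Centre of the top of the blue start key, round, 24 mm across, in a grey collar 40 mm across; the top is 92 mm above the counter when up, moves with the key. Neighbouring keys are 55 mm apart, centre to centre.
- key_blue (a joint): Blue key, m: 0 = up, 0.006 = fully down (4 N). A spring raises it when let go.
- key_red (a joint): Red key, m, as the blue one: not to be pressed.
- key_white (a joint): White key, m, as the blue one: not to be pressed.
- ramekin_left: Loose white ramekin, 84 across, 48 high mm, standing by the sealer's left end. Origin: centre of underside, as for all the things below. Leave alone.
- ramekin_right: Loose white ramekin, same size, by the sealer's right end. Leave alone.
- spice_jar: Loose amber spice jar, 44 across, 85 high mm, by the sealer's right front corner. Leave alone.
- timer: Loose yellow kitchen timer, 60 across, 40 high mm, in front of the sealer. Leave alone.
- tumbler: Loose glass tumbler, 72 across, 110 high mm, on the right side, near the slow cooker. Leave alone.
- pepper_mill: Loose dark wooden pepper mill, 50 across, 100 high mm, by the left front corner of the sealer. Leave alone.

How it is judged:
By the outcome, as a careful person would: the job done as asked, in the order asked, and still so for the second after the job is handed in, with the robot touching nothing.
It also fails if it takes over 54 s, if anything falls off the work surface, if the arm or the gripper's body presses on something with over 40 N, if the wrist force passes 120 N, or if a joint passes its speed limit or range.

## Robot

A 7-joint arm with a two-finger parallel gripper is mounted at the origin on the work surface. World frame = base frame: x ahead of the robot, y to its left, z up, the work surface at z = 0. Lengths are in mm, angles in rad, forces in N, time in s.
With the tool pointing down it reaches from about 400 to 875 mm from the base axis. Payload 4.4 kg.
Tool frame: the origin (TCP) lies at the very end of the fingers, on their centre line; the grasp point (between the pads) lies 19 mm behind it; y points along the fingers, x is the direction in which the jaws open and shut, and the axes are right-handed (so a half turn about y gives the same grasp; the last joint's range is limited). The gripper opens to 85 mm and grips with 20 to 120 N. Pads are 22 mm wide; open, the fingers measure 114 mm over their backs; the gripper's body (76 mm by 85 mm) begins 54 mm behind the grasp point. The pads swing forward as they close: fully open they stand 13 mm farther back than shut.
Start: joints at [-1.357, 0.628, 0.038, 1.517, -0.027, 0.996, -0.02], TCP at [179.481, 624.744, 199.113] pointing down, gripper open.
Joint ranges: [-3.06, 3.06], [-0.37, 2.12], [-1.25, 1.32], [0.18, 2.47], [-1.1, 4.24], [0.23, 1.98], [-2.94, 2.94]. Speed limits (rad/s): [2.57, 2.57, 3.14, 3.14, 3.14, 3.14, 3.14].

## Interface

Orientations are given as a 3x3 rotation matrix whose columns are the frame's x, y, z axes.
In Python, from plant import arm gives the robot as it stands. The module is installed in compiled form; this text tells all that it offers. Calls block until the motion is done:
- arm.goto(position, orientation): joint-space move of the TCP to a pose.
- arm.move_straight(position, frame=None, vel=150, threshold=None): straight line of the TCP; frame=None keeps the orientation; vel is the mean speed in mm/s. With threshold (N) it stops when the force on the tool has changed by that much, and returns True; else False.
- arm.goto_joints(angles): joint-space move.
- arm.gripper_to(opening): opening from 0.0 (shut) to 1.0 (fully open); the grip force is fixed at half the most; returns when the fingers have stopped.
- arm.dwell(seconds).
- arm.inverse_kinematics(position, orientation): joint angles nearest the present ones, or None.
- arm.state(): the state.
- arm.read_camera(name): name is "side" or "top"; returns the picture (384x512x3 uint8, red, green, blue); there is no depth.
- arm.camera_params(name): a dict with "fx", "fy", "cx", "cy" (pixels), "extrinsics" (4x4, takes a point from camera to world coordinates). Camera axes: x right, y down, z forward; pixel columns grow to the right and rows downward; lengths in mm; the calibration is good to about 2 mm. A picture is of the moment at which its call begins. camera_params takes no time and is no camera call.
A pose or a line that the arm cannot do raises arm.MotionError and nothing moves.
- arm.finish_job(): hands the job in, once; it reports no verdict.
The state is a dict: "time_s": time; "joint_positions": joint angles; "joint_velocities": joint speeds; "joint_efforts": joint torques, N m; "tcp_pos": TCP position; "orientation": TCP orientation; "force": force on the tool from outside, world axes, zero at the start; "wrist_torque": the same for the moment, N m; "gripper_width": opening from 0.0 (shut) to 1.0 (fully open).
Only numpy, scipy, OpenCV 4.12 (cv2) and the standard library are available. Lean on these libraries where they do the work, as an engineer would, in place of code of your own. Each camera call takes 0.05 s, during which the arm holds its last target.

## Working session

There is one attempt and no reset: what is moved stays moved. The work goes in short steps, each a Python script; the robot and the scene stay as the last script left them, time stands still between calls to the robot, and variables do not carry over. Pictures are saved under pics/ and viewed, and the job is handed in when it is done.

```bash
mkdir -p pics; python3 - <<'E'
from plant import arm
import cv2
for n in("side","top"):
    im=arm.read_camera(n); cv2.imwrite(f"pics/{n}0.png",im[:,:,::-1]); p=arm.camera_params(n); print(n,p)
s=arm.state(); print(s['time_s'],s['orientation'],s['force'])
E
```

```text
side {'fx': 417.1247707730708, 'fy': 417.1247707730708, 'cx': 262.2810091026671, 'cy': 189.77015931354134, 'extrinsics': array([[ 9.35859546e-01, -2.32237374e-01,  2.65014553e-01,
         2.84360154e+02],
       [-3.52011135e-01, -5.82072212e-01,  7.32993930e-01,
        -8.00321812e+02],
       [-1.59709784e-02, -7.79267439e-01, -6.26487978e-01,
         7.52016635e+02],
       [ 0.00000000e+00,  0.00000000e+00,  0.00000000e+00,
         1.00000000e+00]])}
top {'fx': 362.96492417684095, 'fy': 362.96492417684095, 'cx': 251.97768999045576, 'cy': 191.43251140922803, 'extrinsics': array([[ 1.23217432e-02, -9.95363844e-01,  9.53886429e-02,
         4.79735483e+02],
       [-9.99729479e-01, -1.41451525e-02, -1.84630312e-02,
        -3.60139909e+01],
       [ 1.97267206e-02, -9.51353415e-02, -9.95268870e-01,
         1.25068403e+03],
       [ 0.00000000e+00,  0.00000000e+00,  0.00000000e+00,
         1.00000000e+00]])}
0.1 [[ 2.76146833e-01 -4.43347336e-04 -9.61115357e-01]
 [ 9.61114096e-01 -1.55687850e-03  2.76147189e-01]
 [-1.61876896e-03 -9.99998690e-01 -3.81969361e-06]] [ 0.29536228  0.00440844 -0.6624513 ]
```

View pics/side0.png

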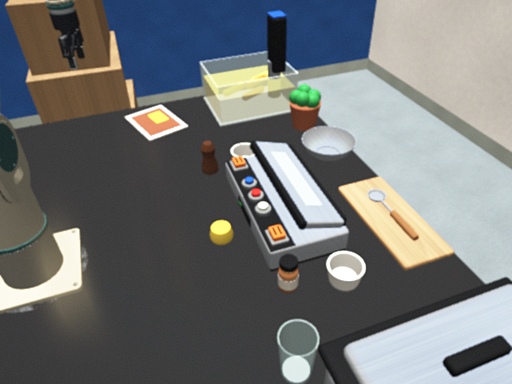

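View pics/top0.png

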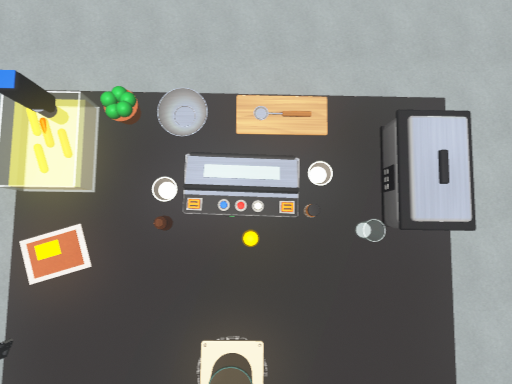

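The side view has the blue key at about (249,182), red at (256,194) and white at (263,208), with the latches at (239,162) and (277,234). The top view has the latches at (194,204) and (287,208), and the keys at (223,205), (241,206) and (258,206). So from the left the keys run blue, red, white. The pepper mill is near the left latch and the spice jar near the right one. Next I'll fit the sealer pose.

```bash
cat > h.py <<'E'
import numpy as np, cv2
def proj(P,p):
    E=np.linalg.inv(p['extrinsics']); c=np.atleast_2d(P)@E[:3,:3].T+E[:3,3]
    return np.c_[p['fx']*c[:,0]/c[:,2]+p['cx'], p['fy']*c[:,1]/c[:,2]+p['cy']]
def blob(im,win,kind):
    u0,u1,v0,v1=win; h=cv2.cvtColor(im[v0:v1,u0:u1],cv2.COLOR_RGB2HSV).astype(int)
    H,S,V=h[...,0],h[...,1],h[...,2]
    m={'o':(H>4)&(H<22)&(S>110)&(V>110),'b':(H>95)&(H<125)&(S>120)&(V>60),'r':((H<6)|(H>172))&(S>120)&(V>90)}[kind]
    n,l,st,c=cv2.connectedComponentsWithStats(m.astype(np.uint8)); 
    if n<2: return None
    l0=l>0 if kind=='o' else l==1+np.argmax(st[1:,4])
    v,u=np.nonzero(l0); return np.array([(u.min()+u.max())/2+u0,(v.min()+v.max())/2+v0]),u.mean()+u0,v.mean()+v0,len(u),(u.min()+u0,u.max()+u0,v.min()+v0,v.max()+v0)
def place(q,L):
    x,y,a=q; c,s=np.cos(a),np.sin(a); L=np.atleast_2d(L)
    return np.c_[x+c*L[:,0]-s*L[:,1], y+s*L[:,0]+c*L[:,1], L[:,2]]
E
python3 - <<'E'
from plant import arm
from h import *
from scipy.optimize import least_squares
W={'side':{'o1':(228,250,152,172),'o2':(264,292,222,246),'b':(240,258,172,190),'r':(246,266,184,202)},
   'top':{'o1':(184,204,195,213),'o2':(277,298,198,217),'b':(215,232,196,214),'r':(232,249,197,215)}}
L={'o1':(-68,150,90),'o2':(-68,-150,90),'b':(-68,55,91.),'r':(-68,0,91.)}
obs=[]
for n in W:
    im=cv2.imread(f'pics/{n}0.png')[:,:,::-1].copy(); p=arm.camera_params(n)
    for k,w in W[n].items():
        r=blob(im,w,k[0]); print(n,k,r)
        obs.append((n,p,L[k],np.array(r[1:3])))
def f(q,sel=None): return np.concatenate([(proj(place(q,l),p)[0]-o) for n,p,l,o in obs if sel in(None,n)])
for sel in('side','top',None):
    r=least_squares(f,[480,0,0],x_scale=[1,1,.01],args=(sel,),loss='soft_l1'); print(sel,r.x,np.round(f(r.x,sel).reshape(-1,2),1).tolist())
q=r.x
# overlay with lid hypotheses
for n in W:
    p=arm.camera_params(n); im=cv2.imread(f'pics/{n}0.png'); 
    u0,v0,sc=(215,125,5) if n=='side' else(150,140,4)
    big=cv2.resize(im[v0:v0+(150 if n=='side' else 90),u0:u0+(150 if n=='side' else 180)],None,fx=sc,fy=sc,interpolation=cv2.INTER_CUBIC)
    def dot(P,c):
        for u,v in proj(P,p): cv2.circle(big,(int((u-u0+.5)*sc),int((v-v0+.5)*sc)),3,c,-1)
    dot(place(q,np.array(list(L.values()))),(0,255,0))
    for a,c in((.1,(255,0,0)),(.2,(255,255,0)),(.3,(0,255,255)),(.4,(255,0,255))):
        # hinge at x=83; top surface at z=95 when shut, hinge z~72..95
        for y in(-180,180):
            for d,h in((115,0),):
                hz=84; t=11
                dot(place(q,(83-d*np.cos(a)+t*np.sin(a)*1,y,hz+d*np.sin(a)+t*np.cos(a))),c)
    cv2.imwrite(f'pics/{n}1.png',big)
E
```

```text
side o1 (array([238. , 161.5]), np.float64(238.33333333333334), np.float64(161.3), 120, (np.int64(231), np.int64(245), np.int64(156), np.int64(167)))
side o2 (array([276.5, 232. ]), np.float64(276.6559633027523), np.float64(231.6605504587156), 218, (np.int64(268), np.int64(285), np.int64(224), np.int64(240)))
side b (array([249. , 179.5]), np.float64(248.71186440677965), np.float64(179.16949152542372), 59, (np.int64(245), np.int64(253), np.int64(176), np.int64(183)))
side r (array([255.5, 192. ]), np.float64(255.40298507462686), np.float64(191.55223880597015), 67, (np.int64(251), np.int64(260), np.int64(188), np.int64(196)))
top o1 (array([193.5, 203.5]), np.float64(193.42105263157896), np.float64(203.07894736842104), 76, (np.int64(188), np.int64(199), np.int64(199), np.int64(208)))
top o2 (array([286.5, 206.5]), np.float64(286.83838383838383), np.float64(206.41414141414143), 99, (np.int64(281), np.int64(292), np.int64(202), np.int64(211)))
top b (array([223., 204.]), np.float64(223.33333333333334), np.float64(204.25), 36, (np.int64(220), np.int64(226), np.int64(201), np.int64(207)))
top r (array([240., 205.]), np.float64(240.4102564102564), np.float64(204.97435897435898), 39, (np.int64(237), np.int64(243), np.int64(202), np.int64(208)))
side [ 6.12942991e+02 -3.00956902e+01 -2.24975614e-02] [[-0.1, -1.0], [0.0, -0.0], [0.0, 0.3], [0.0, 0.4]]
top [ 6.15335049e+02 -2.23970329e+01 -2.21123167e-02] [[-0.0, 0.1], [0.3, 0.1], [-0.2, -0.0], [-0.1, -0.2]]
None [ 6.14720896e+02 -2.48975835e+01 -2.22907336e-02] [[-0.1, -2.1], [-0.1, -1.7], [-0.0, -1.0], [-0.0, -1.0], [0.7, 0.3], [1.1, 0.3], [0.6, 0.2], [0.7, 0.1]]
```

View pics/side1.png

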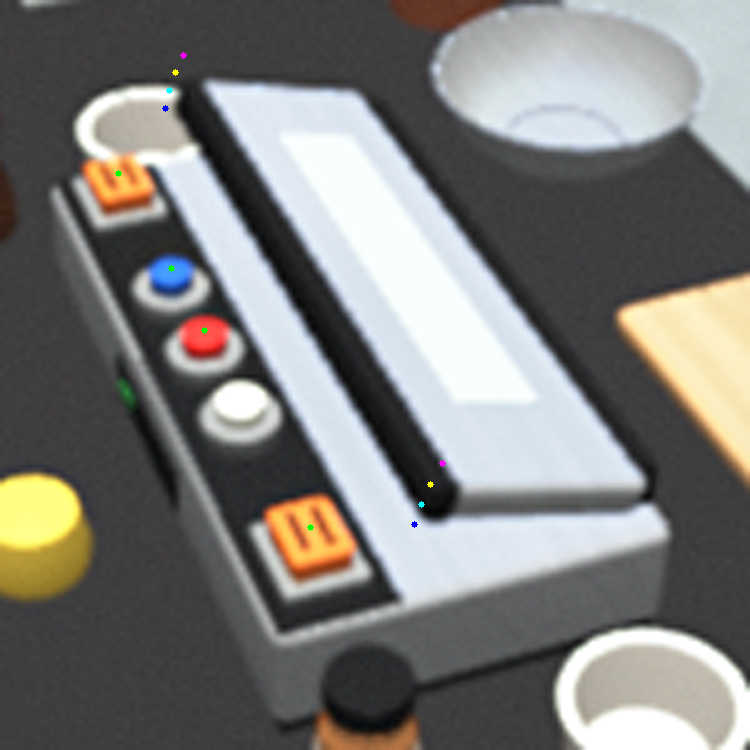

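View pics/top1.png

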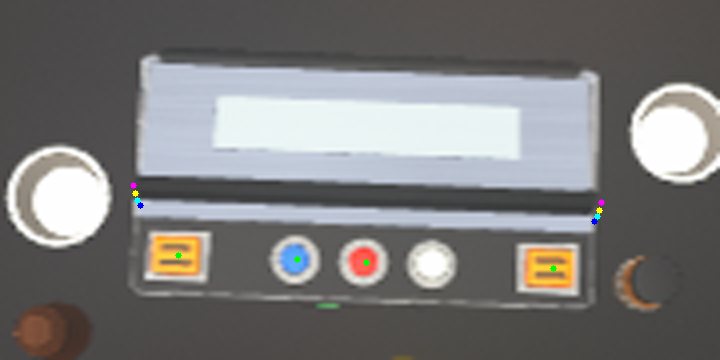

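The joint fit lands on the key and latch tops in both views. The lid is ajar about 0.25 rad and the keys have clear gaps between them. Next I'll close the gripper and hover over the lid, then compare the seen fingertip with its known position.

```bash
cat >> h.py <<'E'
Q=np.array([614.7,-24.9,-0.0223])
def tool(a=Q[2]):
    X=np.array([-np.sin(a),np.cos(a),0]);Y=np.array([0,0,-1.]);return np.c_[X,Y,np.cross(X,Y)]
def snap(arm,tag,P,side=(200,100),top=(150,120)):
    for n,(u0,v0) in(('side',side),('top',top)):
        im=arm.read_camera(n); p=arm.camera_params(n); sc=4
        big=cv2.resize(im[v0:v0+140,u0:u0+150,::-1],None,fx=sc,fy=sc,interpolation=cv2.INTER_CUBIC)
        for u,v in proj(P,p): cv2.circle(big,(int((u-u0+.5)*sc),int((v-v0+.5)*sc)),2,(0,255,0),-1)
        cv2.imwrite(f'pics/{n}_{tag}.png',big)
E
python3 - <<'E'
from plant import arm
from h import *
arm.gripper_to(0.0)
arm.goto([430,330,270],tool())
P=place(Q,(-17,0,160))[0]
arm.goto(P,tool())
s=arm.state(); print(P,s['time_s'],s['tcp_pos'],s['force'],s['gripper_width'])
snap(arm,'hov',s['tcp_pos'])
E
```

```text
[597.70422679 -24.52093142 160.        ] 3.8333 [597.96027389 -22.22693476 160.30915548] [0.05630467 0.15935965 0.70664185] -0.00032991608146646967
```

View pics/side_hov.png

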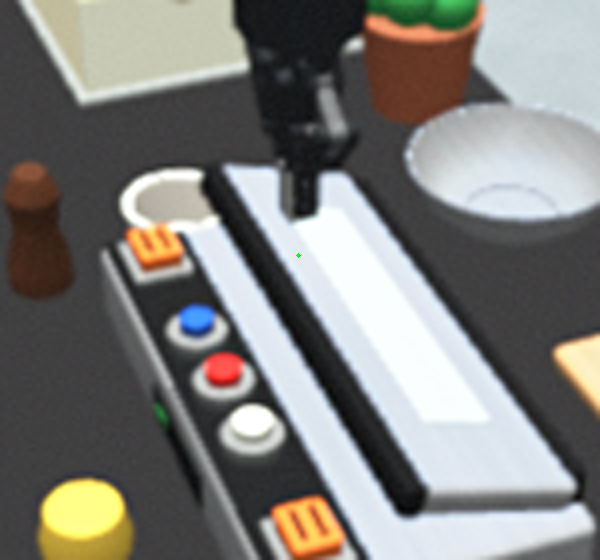

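View pics/top_hov.png

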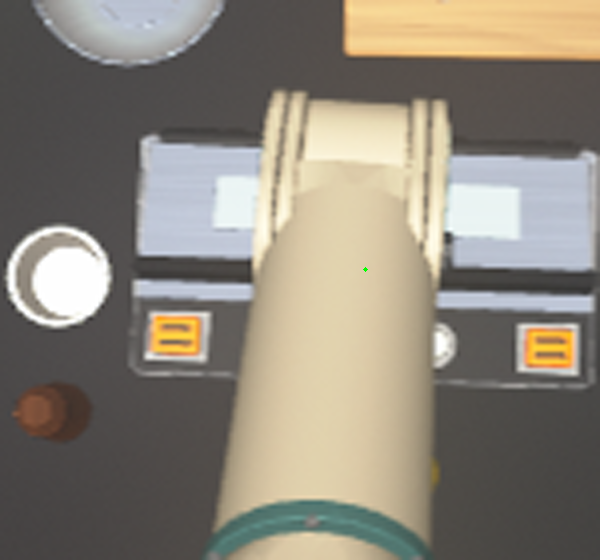

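The fingertip shows about 10 px above where its stated TCP projects, at (300,215) against (298,255) in the crop. I'll look again with the arm settled.

```bash
python3 - <<'E'
from plant import arm
from h import *
arm.dwell(0.3)
s=arm.state(); print(s['time_s'],s['tcp_pos'],s['orientation'],s['joint_velocities'],s['joint_positions'],s['gripper_width'])
T=s['tcp_pos']
snap(arm,'hov2',np.array([T,T+[0,0,20],T+[0,0,73]]))
E
```

```text
4.2333 [597.7582044  -24.16940675 160.14212505] [[ 2.17643560e-02  2.40008622e-04 -9.99763100e-01]
 [ 9.99763127e-01  5.42275292e-05  2.17643696e-02]
 [ 5.94383190e-05 -9.99999970e-01 -2.38771543e-04]] [ 0.00511454  0.00261898  0.00113623  0.00013748 -0.00013577 -0.00064553
 -0.0006152 ] [-0.05677758  0.59832712  0.07955576  1.71128505 -0.06054611  0.834127
  1.59872482] 0.0009375942141696055
```

View pics/side_hov2.png

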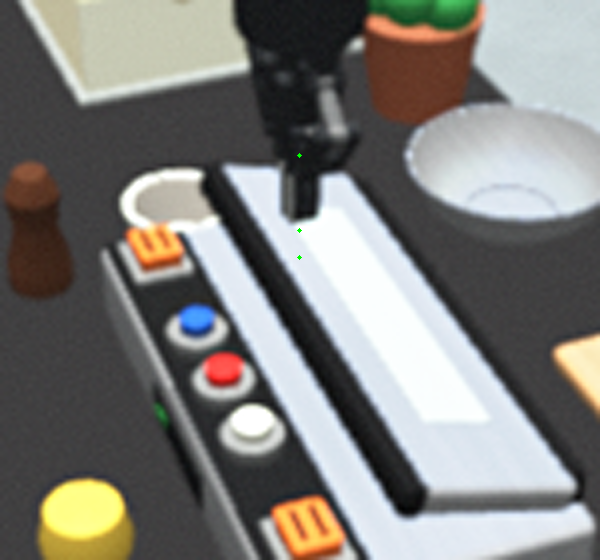

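```bash
python3 - <<'E'
from plant import arm
from h import *
T=np.array([179.481,624.744,199.113])
p=arm.camera_params('side'); im=cv2.imread('pics/side0.png')
P=np.array([T,T+[0,0,13],T+[0,0,40],T+[0,0,73]]);uv=proj(P,p);print(uv)
big=cv2.resize(im[0:110,10:140],None,fx=5,fy=5,interpolation=cv2.INTER_CUBIC)
for u,v in uv: cv2.circle(big,(int((u-9.5)*5),int((v+.5)*5)),2,(0,255,0),-1)
# robot base: project origin
print(proj([[0,0,0],[0,0,300]],p), proj([[0,0,0]],arm.camera_params('top')))
cv2.imwrite('pics/start.png',big)
E
```

```text
[[81.44763727 75.24254336]
 [80.29681919 71.43562476]
 [77.86189632 63.38087367]
 [74.80096655 53.25528502]]
[[ 34.76778503 268.8369948 ]
 [-21.57132634 164.79679435]] [[231.80908278 371.95053186]]
```

View pics/start.png

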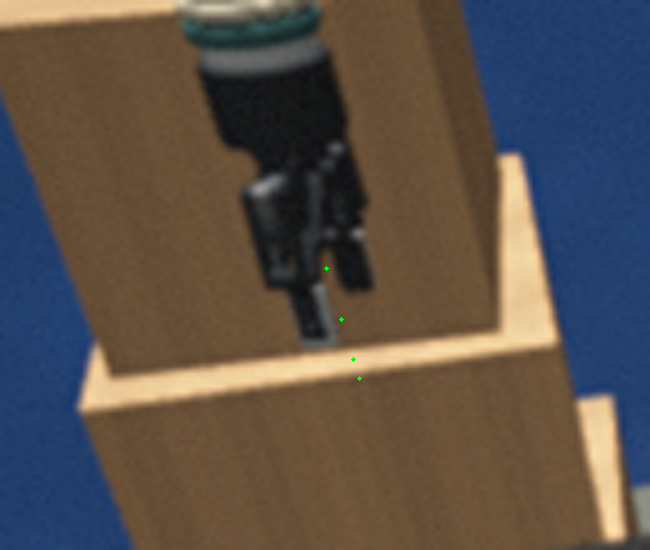

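In the start picture the fingertips also sit about 27 mm above the stated TCP, along the tool axis. The stated TCP height therefore looks offset, so I'll use force-guarded descents instead of trusting z.

```bash
python3 - <<'E'
from plant import arm
from h import *
s=arm.state(); f0=s['force']; P=place(Q,(-17,0,0))[0]
def down(z,th,v):
    r=arm.move_straight([P[0],P[1],z],tool(),vel=v,threshold=th); s=arm.state()
    print(r,round(s['time_s'],2),s['tcp_pos'].round(1),(s['force']-f0).round(1)); return r
r=down(130,1.5,40)
if not r: r=down(60,1.5,25)
snap(arm,'c1',arm.state()['tcp_pos'])
E
```

```text
False 5.23 [597.9 -24.5 130.2] [0.5 0.6 1.2]
True 6.72 [596.9 -24.5  94.6] [0.1 0.6 1.3]
```

View pics/side_c1.png

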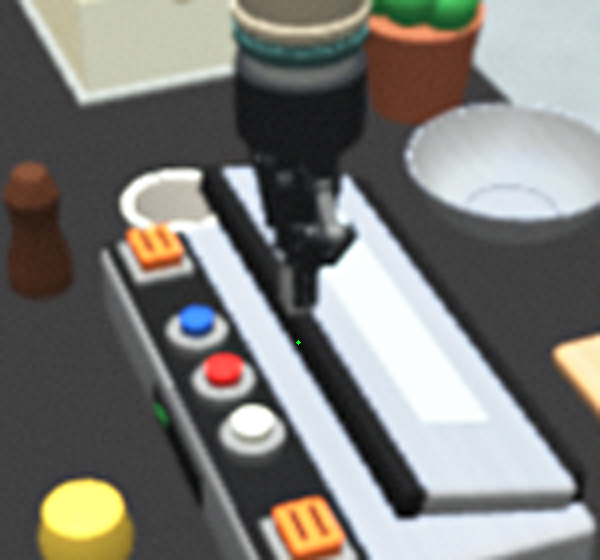

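The stated TCP is 94.6 mm at contact and the lid is still ajar. The tip really is about 27 mm higher than stated, resting just behind the black edge. I'll push on to the stop.

```bash
python3 - <<'E'
from plant import arm
from h import *
P=place(Q,(-17,0,0))[0]
f0=np.array([0,.1,.5])
r=arm.move_straight([P[0],P[1],55],tool(),vel=25,threshold=10); s=arm.state()
print(r,round(s['time_s'],2),s['tcp_pos'].round(1),(s['force']).round(1))
arm.dwell(.2); s=arm.state(); print(s['tcp_pos'].round(1),(s['force']).round(1))
snap(arm,'c2',s['tcp_pos'])
E
```

```text
True 7.98 [597.2 -24.5  63.4] [-0.9  0.3  7.7]
[597.3 -24.5  63.4] [-1.1 -1.2  6.8]
```

View pics/side_c2.png

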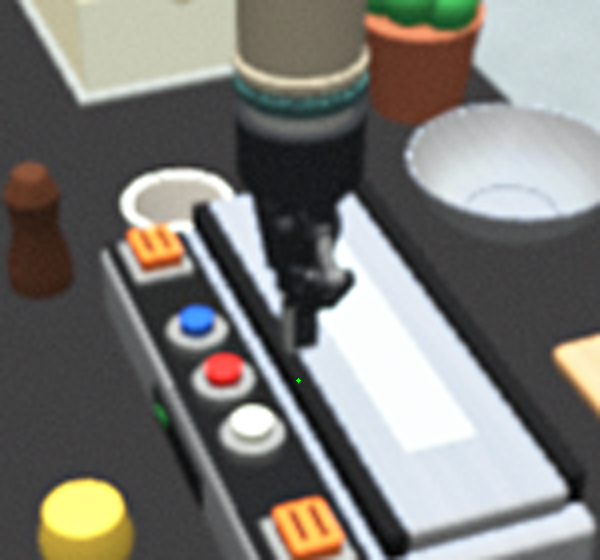

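```bash
python3 - <<'E'
from plant import arm
from h import *
P=place(Q,(-17,0,0))[0]
r=arm.move_straight([P[0],P[1],52],tool(),vel=15,threshold=14); s=arm.state()
print(r,round(s['time_s'],2),s['tcp_pos'].round(1),(s['force']).round(1))
arm.move_straight([P[0],P[1],110],tool(),vel=120)
L=place(Q,(-68,150,110))[0]
arm.move_straight(L,tool(),vel=150); arm.dwell(.2); s=arm.state()
print(round(s['time_s'],2),s['tcp_pos'].round(1),s['force'].round(1))
snap(arm,'c3',np.array([s['tcp_pos']+[0,0,30],L+[0,0,91-110]]))
E
```

```text
True 8.57 [597.2 -24.5  63.4] [-0.6  0.7  5.6]
10.53 [550.3 125.6 110. ] [ 0.3 -0.2  0.1]
```

View pics/side_c3.png

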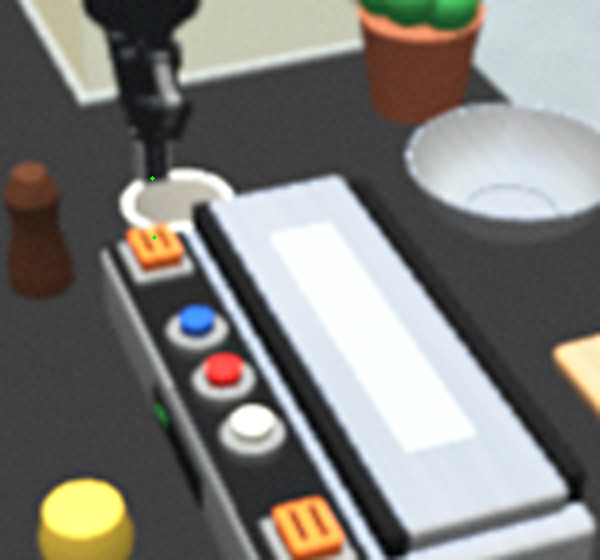

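View pics/top_c3.png

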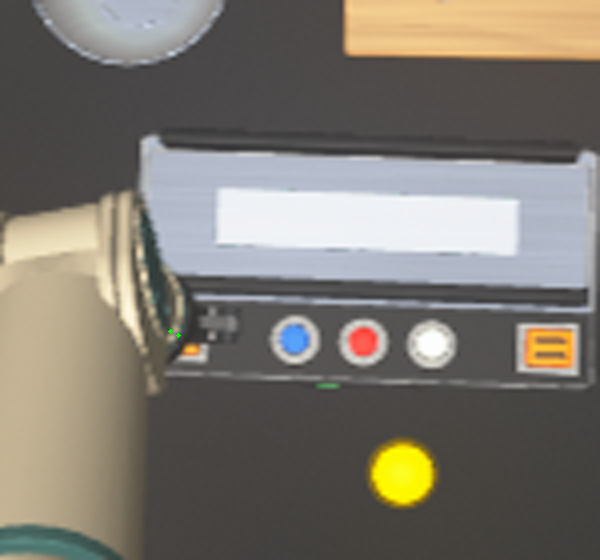

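The lid is shut: a second push did not move it, stopping at a stated 63.4 mm, so the tip offset is about 31.6 mm. The tip hovers over the left latch at (154,240). I'll press it, expecting the bottom near a stated 51.4 mm.

```bash
python3 - <<'E'
from plant import arm
from h import *
P=place(Q,(-68,150,0))[0]
def go(z,v,th):
    r=arm.move_straight([P[0],P[1],z],tool(),vel=v,threshold=th); s=arm.state()
    print(r,round(s['time_s'],2),s['tcp_pos'].round(1),(s['force']).round(1))
go(68,60,8); go(42,20,1.5); go(42,20,12); go(42,15,14)
arm.move_straight([P[0],P[1],80],tool(),vel=100)
arm.move_straight([P[0],P[1],115],tool(),vel=150)
P=place(Q,(-68,-150,0))[0]
arm.move_straight([P[0],P[1],115],tool(),vel=200);arm.dwell(.2)
s=arm.state();print(round(s['time_s'],2),s['tcp_pos'].round(1))
snap(arm,'c4',np.array([s['tcp_pos']+[0,0,31.6],[P[0],P[1],91]]),side=(200,130))
E
```

```text
False 11.47 [550.3 126.6  68.1] [-0.4  1.1  0.4]
True 12.14 [549.9 126.5  57.4] [ 0.1 -0.3  0.1]
True 12.62 [549.7 126.5  50.8] [-1.9 -0.1  7.2]
True 12.88 [549.6 126.5  50.8] [-1.8  0.2  7.2]
15.56 [ 543.6 -172.4  115. ]
```

View pics/side_c4.png

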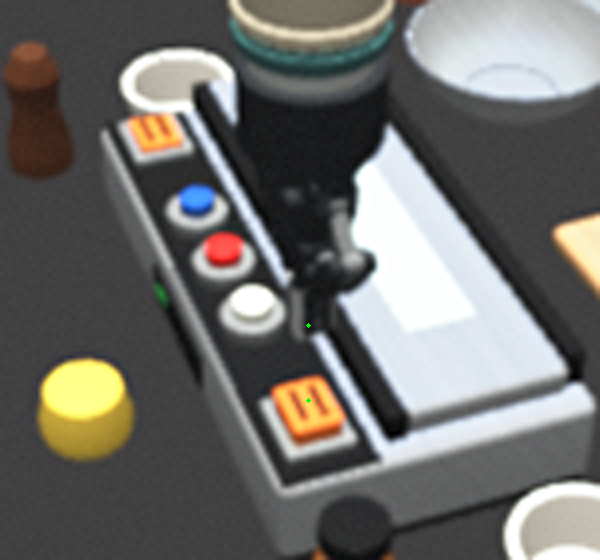

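View pics/top_c4.png

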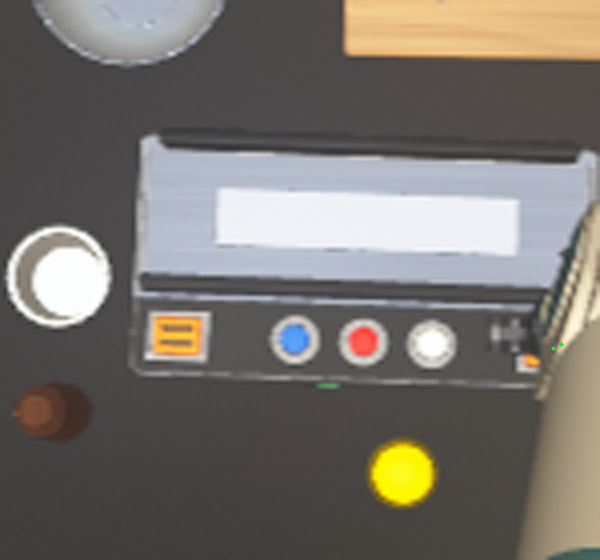

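The left latch went down to a stated 50.8 mm and stopped there at 7 N. In the picture it now sits lower than the right latch. The tip is in line with the right latch at (308,400), so I'll press that one.

```bash
python3 - <<'E'
from plant import arm
from h import *
P=place(Q,(-68,-150,0))[0]
def go(z,v,th):
    r=arm.move_straight([P[0],P[1],z],tool(),vel=v,threshold=th); s=arm.state()
    print(r,round(s['time_s'],2),s['tcp_pos'].round(1),(s['force']).round(1))
go(68,60,8); go(42,20,1.5); go(42,20,12); go(42,15,14)
arm.move_straight([P[0],P[1],80],tool(),vel=100)
arm.move_straight([P[0],P[1],115],tool(),vel=150)
P=place(Q,(-68,55,0))[0]
arm.move_straight([P[0],P[1],115],tool(),vel=200)
arm.move_straight([P[0],P[1],80],tool(),vel=80);arm.dwell(.3)
s=arm.state();print(round(s['time_s'],2),s['tcp_pos'].round(1),P,s['force'])
snap(arm,'c5',np.array([s['tcp_pos']+[0,0,31.6],[P[0],P[1],92]]),side=(200,130))
E
```

```text
False 16.59 [ 543.6 -173.4   68.2] [ 0.2 -0.  -0.6]
True 17.25 [ 543.2 -173.3   57.7] [ 0.5  0.2 -0.1]
True 17.74 [ 543.  -173.2   50.8] [-1.4  0.1  7. ]
True 18.0 [ 543.  -173.2   50.8] [-0.6 -0.6  6.7]
20.89 [548.3  31.7  80.4] [547.94330551  31.60259941   0.        ] [0.53089271 0.63752094 0.2675531 ]
```

View pics/side_c5.png

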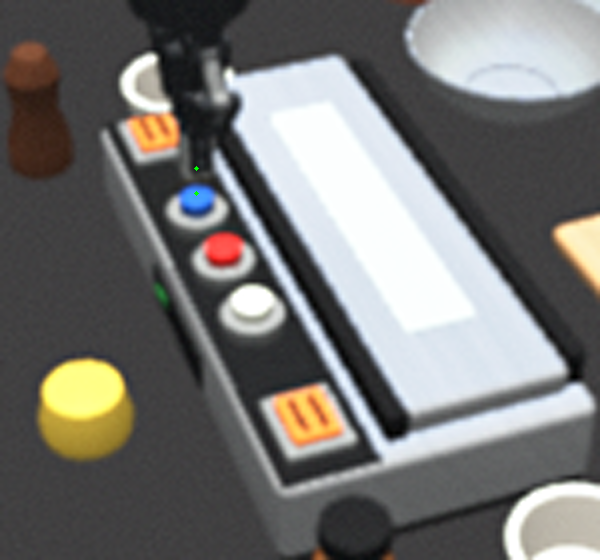

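View pics/top_c5.png

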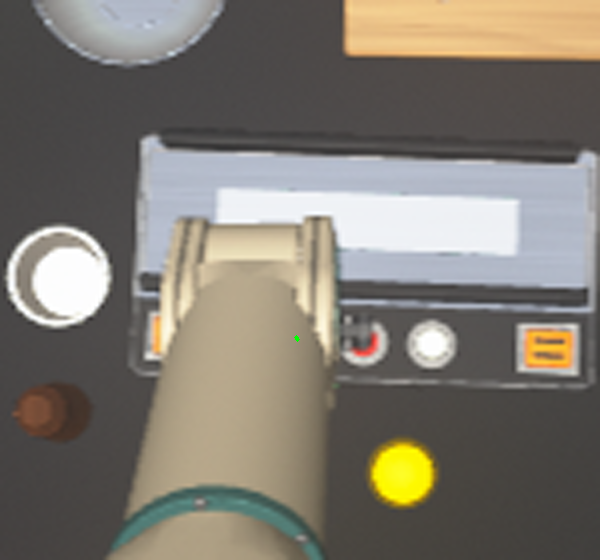

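The right latch is down and the tip is directly above the blue key at (197,197). The gripper linkage is well above the red key. Pressing blue now, expecting the bottom near a stated 54 mm.

```bash
python3 - <<'E'
from plant import arm
from h import *
P=place(Q,(-68,55,0))[0]
def go(z,v,th):
    r=arm.move_straight([P[0],P[1],z],tool(),vel=v,threshold=th); s=arm.state()
    print(r,round(s['time_s'],2),s['tcp_pos'].round(1),(s['force']).round(1))
go(68,60,8); go(46,20,13);  go(46,20,15); arm.dwell(.3)
s=arm.state(); print(s['tcp_pos'].round(1),s['force'].round(1))
snap(arm,'c6',np.array([[0,0,0.]]),side=(200,130))
arm.move_straight([P[0],P[1],80],tool(),vel=80)
arm.move_straight([P[0],P[1],160],tool(),vel=150)
arm.goto([430,330,240],tool()); arm.dwell(.3)
s=arm.state();print(round(s['time_s'],2),s['tcp_pos'].round(1),s['force'].round(1))
snap(arm,'c7',np.array([[0,0,0.]]),side=(200,130))
E
```

```text
False 21.34 [547.3  31.6  67.3] [0.3 0.  0.2]
True 22.1 [548.1  31.6  53.8] [-1.6  0.3  8.4]
True 22.32 [548.1  31.6  53.8] [-1.3 -0.4  8.6]
[548.1  31.7  53.8] [-1.8 -0.9  8. ]
25.43 [430.5 329.1 239.8] [0.3 0.5 0.5]
```

View pics/side_c6.png

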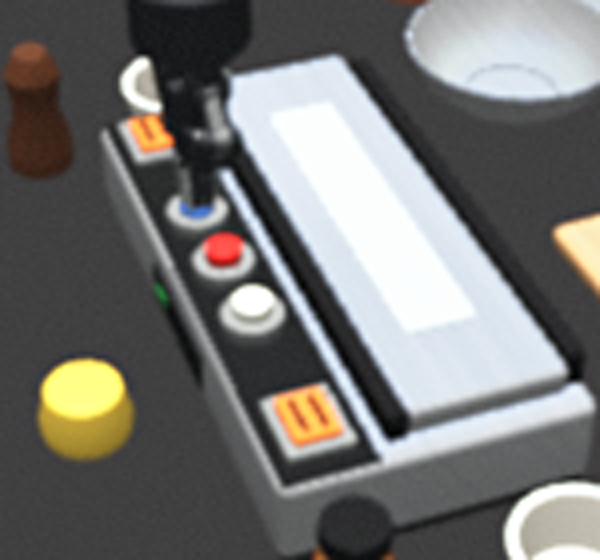

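View pics/side_c7.png

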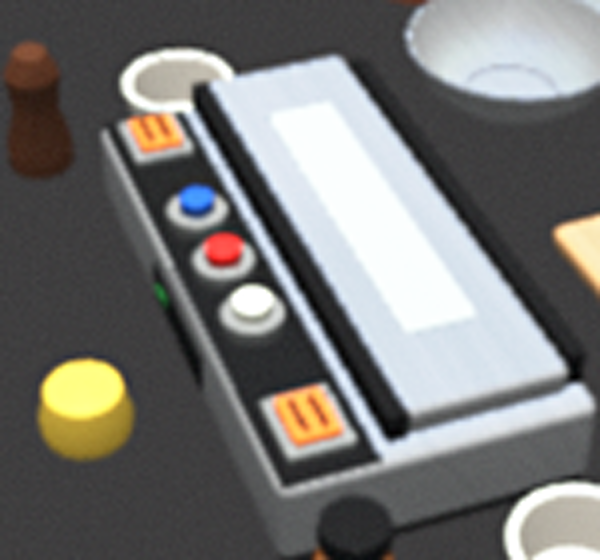

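View pics/top_c7.png

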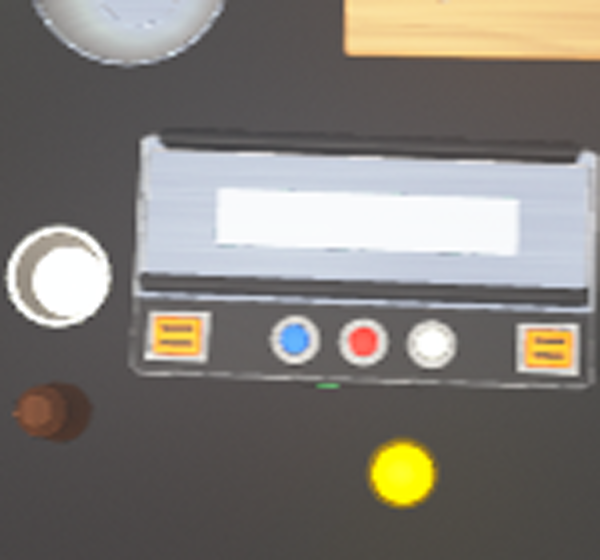

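All pressing is done. In the last pictures the lid is flat and both latches are sunk at (155,130) and (305,415). The blue key is up again at (197,200), and red and white look untouched. The mill, timer and left ramekin are where they started. I'll compare the whole frame with the first picture, then hand in.

```bash
python3 - <<'E'
from plant import arm
from h import *
for n in('side',):
    im=arm.read_camera(n); a=cv2.imread(f'pics/{n}0.png')[:,:,::-1]
    for nm,(u0,u1,v0,v1) in {'jar':(272,304,254,292),'ramR':(322,370,250,292),'timer':(205,238,216,246),'mill':(198,222,136,176),'tumbler':(272,322,316,384),'red':(246,266,184,200),'white':(254,274,199,216)}.items():
        print(nm,np.abs(im[v0:v1,u0:u1].astype(int)-a[v0:v1,u0:u1]).mean().round(2))
arm.finish_job(); print(arm.state()['time_s'])
E
```

```text
jar 1.86
ramR 1.25
timer 1.38
mill 1.88
tumbler 1.55
red 3.68
white 2.48
the job is handed in; nothing more can be done
the job is handed in; nothing more can be done
```

The sealer sequence is done in the order asked: lid shut, left latch down, right latch down, then the blue key pressed and let up. I handed it in at about 26 s of the 54 s allowed.

**Stated TCP height:** the fingertips were really about 32 mm higher than the robot reported. I saw this in the pictures and confirmed it by contact, so every press was a force-guarded descent until it met its stop.

| Part | Stated height at stop (mm) | Implied tip offset (mm) | Force reading after stopping (N) |
|---|---|---|---|
| Lid | 63.4 | 31.6 | 6–8 |
| Left latch | 50.8 | 32.2 | 7 |
| Right latch | 50.8 | 32.2 | 7 |
| Blue key | 53.8 | 32.2 | 8 |

- **Stops:** each one held without moving on a second push.
- **Disagreement on the lid:** its implied offset differs from the others by 0.6 mm. A second push with a 14 N threshold did not move it, so I took the lid as fully shut. The cameras cannot resolve a gap that small.
- **Cameras:** fitted separately, the two cameras put the sealer about 8 mm apart in y, more than their stated 2 mm. I used the joint fit, and the presses landed centred by eye.
- **Final pictures:** the lid was flat, both latches were sunk and the blue key was up again. The red and white keys looked untouched.
- **Loose things:** comparing with the first side picture, the spice jar, right ramekin, timer, pepper mill and tumbler had not moved. I checked the left ramekin only by eye, and it looked unmoved.
- **At hand-in:** the arm was well clear of everything.

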